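# Hold the cover over the terminal box for screwing down

## Task

Take the cover with the four screw holes out of the parts bin by its handle and bring it over the open terminal box, ready for a colleague to start the screws: hold it level about 10 mm above the rim, not touching, with all four of its holes lined up with the four threaded holes (either way round). Finish while still holding it there, motionless; do not knock the box with it, and leave the other cover, the adapter, the steel block and the round weight where they are.

Things in the scene. Friction and masses are not known exactly. Their poses are not given: they have to be found in the camera images.
- cover_grip (a point): the terminal box cover, loose, lying handle up in the bin: aluminium plate 84 (x) x 120 (y) x 4 mm with a screw hole at each of its four corners and a black bow handle on top, 0.12 to 0.26 kg. This point is the middle of the handle's bar, 28 mm above the plate's underside. The bar runs along y: 64 long, 12 thick (x), 12 high (22 to 34 mm above the underside); legs at both ends, 18 mm clear under the bar. z is up, x and y along the plate's sides. Pinch the bar across x
- cover_under (a point): centre of the cover plate's underside, same axes as the handle point
- hole0 (a point): cover's screw hole 0, 10 mm wide, at the plate's underside: 30.4 mm to +x and 48.0 mm to +y of the plate's centre
- hole1 (a point): cover's screw hole 1, 10 mm wide, at the plate's underside: 30.4 mm to +x and 48.0 mm to -y of the plate's centre
- hole2 (a point): cover's screw hole 2, 10 mm wide, at the plate's underside: 30.4 mm to -x and 48.0 mm to -y of the plate's centre
- hole3 (a point): cover's screw hole 3, 10 mm wide, at the plate's underside: 30.4 mm to -x and 48.0 mm to +y of the plate's centre
- box_rim (a point): the terminal box, fixed: aluminium case 84 (x) x 120 (y) x 48 mm high, open on top, a row of terminals inside, two cable glands on its +x side, a 16 mm foot lug at each end. This point is the centre of its open top, level with the rim, 48 mm above the work surface; z up, y along its long side. The box and the cover's hole pattern look the same after half a turn
- thread0 (a point): box's threaded hole 0, 6 mm wide, in the top of a corner boss flush with the rim: 30.4 mm to +x and 48.0 mm to +y of the box's centre
- thread1 (a point): box's threaded hole 1, 6 mm wide, in the top of a corner boss flush with the rim: 30.4 mm to +x and 48.0 mm to -y of the box's centre
- thread2 (a point): box's threaded hole 2, 6 mm wide, in the top of a corner boss flush with the rim: 30.4 mm to -x and 48.0 mm to -y of the box's centre
- thread3 (a point): box's threaded hole 3, 6 mm wide, in the top of a corner boss flush with the rim: 30.4 mm to -x and 48.0 mm to +y of the box's centre
- bin_center (a point): the parts bin, fixed: low grey tray 340 (x) x 240 (y) x 24 mm high, walls and floor 5 mm; this point is its centre, 12 mm up
- spare_grip (a point): a different, narrower cover, loose in the bin: 60 (x) x 120 (y) x 4 mm, with only two screw holes and the same bow handle; point in the middle of the handle's bar, 28 mm above its underside. Not wanted
- adapter_center (a point): black plug-in adapter, 42 x 66 x 31 mm, loose in the bin; its centre
- stop_center (a point): dark steel block 22 x 22 x 43 mm standing in the bin, loose; its centre
- weight_center (a point): round steel weight, 40 mm across and 61 mm tall with a thin pin on top, standing in the bin, loose; the point is on its axis, half-way up
- cover: the cover as a whole; its origin is the centre of the plate's underside
- box: the terminal box as a whole; its origin is the centre of its underside, on the table
- bin: the parts bin as a whole; its origin is the centre of its underside
- spare_cover: the two-hole cover as a whole; its origin is the centre of its underside
- adapter: the adapter as a whole; its origin is the centre of its underside
- stop_block: the steel block as a whole; its origin is the centre of its underside
- pin_weight: the pin weight as a whole; its origin is the centre of its underside

How it is judged:
By the outcome, as a careful person would: the job done as asked, in the order asked, and still so for the second after the job is handed in, while the arm keeps its last pose, push and grip.
It also fails if it takes over 35 s, if anything falls off the work surface, if the arm or the gripper's body presses on something with over 40 N, if the wrist force passes 120 N, or if a joint passes its speed limit or range.

## Robot

A 6-joint arm with a two-finger parallel gripper is mounted at the origin on the work surface; the furniture and walls round the work are solid. World frame = base frame: x ahead of the robot, y to its left, z up, the work surface at z = 0. Lengths are in m, angles in rad, forces in N, time in s.
With the tool pointing down it reaches from about 0.35 to 0.925 m from the base axis. Payload 6.4 kg.
Tool frame: the origin (TCP) lies on the centre line of the jaws, within the pads' length; the fingertips stand 14 mm ahead of it and the grasp point (between the pads) lies 5 mm behind it; z points along the fingers, y is the line along which they close (so a half turn about z gives the same grasp; the last joint's range is limited). The gripper opens to 85 mm and grips with 20 to 120 N. Pads are 22 mm wide; open, the fingers measure 114 mm over their backs; the gripper's body (76 mm by 85 mm) begins 54 mm behind the grasp point. The pads swing forward as they close: fully open they stand 13 mm farther back than shut.
Start: joints at [1.081, 0.245, 1.558, -0, 1.339, -0.174], TCP at [0.202, 0.618, 0.245] pointing down, gripper open.
Joint ranges: [-3.13, 3.13], [-1.02, 2.26], [0.13, 2.54], [-0.95, 4.09], [0.21, 2.88], [-2.74, 2.74]. Speed limits (rad/s): [2.57, 2.57, 3.14, 3.14, 3.14, 3.14].

## Interface

Orientations are given as a rotation vector (axis times angle).
In Python, from rig import env, vision gives the robot as it stands. The module is installed in compiled form; this text tells all that it offers.
- The arm moves only by the tool step_arm, never from a script. Its argument "motion" is text: rows parted by semicolons, each of 7 numbers parted by spaces: the closure in counts, from 0 (fully open) to 255 (shut), then the shift along the tool's x, y, z in cm, then the turn, a rotation vector about the tool's x, y, z in degrees. A call has 1 to 8 rows; each row shifts and turns the commanded pose from where the row before left it, along the tool's axes as they then stand; what a row does not reach is not made up. A row lasts 1/12 s, in which the tool goes at most 41.7 mm and 7.16 degrees, less where a joint would pass 70% of its speed; a pose out of reach is approached as far as the arm can. A call is refused whole if a number of a shift passes 4.17 or a number of a turn 7.16, either way. A call with a gripper value outside its range is refused whole. The fingers move at their own pace and stop on an object; the grip force is fixed at half the most. Time passes only in rows, so rows that do not move let the fingers close. It gives the time, the measured TCP pose, the force, the opening and the grip force at its end, in the units of the state.
- env.observe(): the state, without advancing time (a new reading comes with each control period).
- vision.snapshot(name): name is "side" or "top" or "wrist"; returns the picture (420x560x3 uint8, blue, green, red); there is no depth.
- vision.camera_model(name): a dict with "fx", "fy", "cx", "cy" (pixels), "R" (3x3) and "t" (3): a world point X has camera coordinates R X + t. Camera axes: x right, y down, z forward; pixel columns grow to the right and rows downward; lengths in m; the calibration is good to about 2 mm. A picture is of the moment at which its call begins: read the wrist's pose just before it. camera_model takes no time and is no camera call; for the wrist camera it gives the pose at the moment of the call.
- env.hand_in(): hands the job in; it is judged then, once.
The state is a dict: "time_s": time; "joint_pos": joint angles; "dq": joint speeds; "effort": joint torques, N m; "tcp_pos": TCP position; "orientation": TCP orientation; "contact_force": force on the tool from outside, world axes, zero at the start; "moment": the same for the moment, N m; "gripper_width": finger opening in m; "finger_force": force on a finger pad.
Only numpy, scipy, OpenCV 4.12 (cv2) and the standard library are available. Lean on these libraries where they do the work, as an engineer would, in place of code of your own. Each camera call takes 0.05 s, during which the arm holds its last target. There are 200 camera calls.

## Working session

There is one attempt and no reset: what is moved stays moved. The work goes in short steps, Python scripts to look and compute and a tool call to move; the robot and the scene stay as the last step left them, time stands still between calls to the robot, and variables do not carry over. Pictures are saved under pics/ and viewed, at most 10 in all, crops included, and the job is handed in when it is done.

Besides the shell and the picture viewer there is one more tool, called by a JSON object that holds its "name" and its "arguments". step_arm: Moves the arm, as the interface text tells. Its arguments: {"type":"object","properties":{"motion":{"type":"string"}},"required":["motion"]}

```bash
mkdir -p pics; python3 - <<'E'
from rig import env, vision
import cv2, numpy as np
s=env.observe(); print({k:np.round(v,3) for k,v in s.items()})
for n in ["top","side","wrist"]:
    m=vision.camera_model(n); im=vision.snapshot(n); cv2.imwrite(f"pics/{n}0.png",im)
    print(n,{k:np.round(v,4).tolist() for k,v in m.items()})
E
```

```text
{'time_s': np.float64(0.0), 'joint_pos': array([ 1.081,  0.246,  1.559,  0.   ,  1.339, -0.174]), 'dq': array([-0.001,  0.   , -0.   , -0.001, -0.   , -0.002]), 'effort': array([ 1.0000e-03, -4.2949e+01, -3.2613e+01, -0.0000e+00,  5.0000e-03,
       -0.0000e+00]), 'tcp_pos': array([0.202, 0.617, 0.244]), 'orientation': array([-4.940e-01, -3.102e+00,  3.000e-03]), 'contact_force': array([-0.17 ,  0.568, -0.049]), 'moment': array([ 0.053,  0.046, -0.036]), 'finger_force': np.float64(0.0), 'gripper_width': np.float64(0.086)}
top {'fx': 422.7035, 'fy': 422.7035, 'cx': 278.7133, 'cy': 218.3812, 'R': [[-0.0265, -0.9994, -0.02], [-0.9968, 0.0279, -0.0753], [0.0759, 0.0179, -0.997]], 't': [0.0499, 0.5625, 1.0804]}
side {'fx': 402.4326, 'fy': 402.4326, 'cx': 283.0398, 'cy': 205.6765, 'R': [[-0.9932, -0.1143, 0.0212], [-0.0869, 0.6095, -0.788], [0.0772, -0.7845, -0.6153]], 't': [0.5638, 0.0776, 0.873]}
wrist {'fx': 314.4128, 'fy': 314.4128, 'cx': 272.2245, 'cy': 208.8801, 'R': [[0.3107, 0.9505, -0.0009], [0.9067, -0.2961, 0.3004], [0.2853, -0.0942, -0.9538]], 't': [-0.6506, -0.0388, 0.3799]}
```

View pics/top0.png

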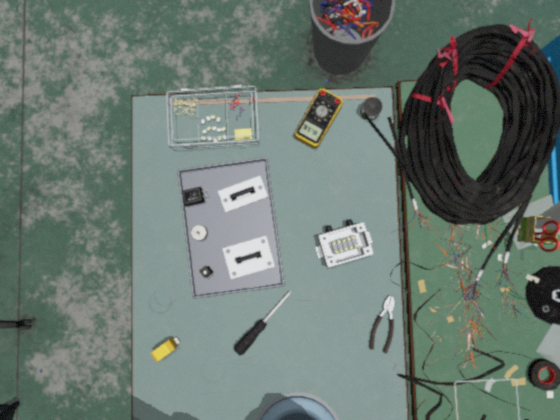

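View pics/side0.png

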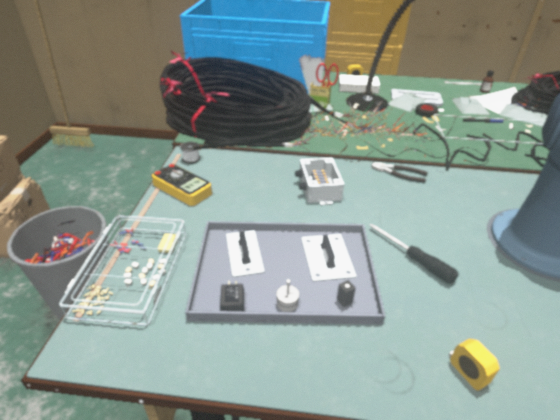

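The top view shows the four-hole cover at about (249,257), the spare at (243,193) and the box at (344,244). In the side view the cover is at (328,256) and the box at (321,180). I'll enlarge these.

```bash
python3 - <<'E'
import cv2, numpy as np
t=cv2.imread("pics/top0.png"); s=cv2.imread("pics/side0.png")
def c(im,x,y,w=80,h=60,k=5): return cv2.resize(im[y:y+h,x:x+w],None,fx=k,fy=k,interpolation=cv2.INTER_CUBIC)
a=np.vstack([np.hstack([c(t,210,225),c(t,305,215)]),np.hstack([c(s,290,225),c(s,285,150)])])
cv2.imwrite("pics/crop0.png",a)
E
```

```text
(no output)
```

View pics/crop0.png

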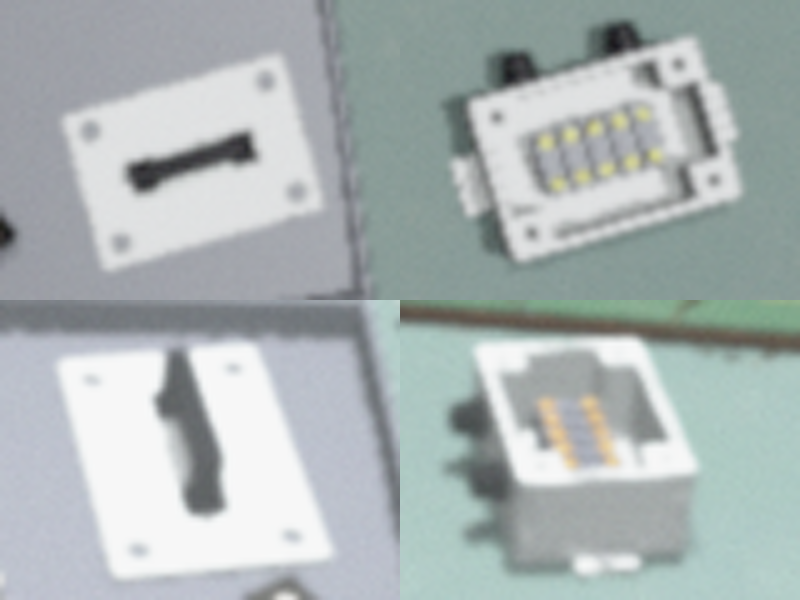

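The crops show the cover holes, the handle, the threaded holes and the rim corners. I triangulate them from both views.

```bash
cat > h.py <<'E'
from rig import env, vision
import cv2, numpy as np
from scipy.spatial.transform import Rotation as Ro
def P(m): return np.array([[m['fx'],0,m['cx']],[0,m['fy'],m['cy']],[0,0,1]])@np.c_[m['R'],m['t']]
def tri(m1,a,m2,b):
    X=cv2.triangulatePoints(P(m1),P(m2),np.array(a,float).T,np.array(b,float).T); return (X[:3]/X[3]).T
def atz(m,a,z):
    p=P(m); H=np.c_[p[:,0],p[:,1],p[:,2]*z+p[:,3]]
    return cv2.perspectiveTransform(np.array(a,float)[None],np.linalg.inv(H))[0]
def fit(pts):  # A(+x+y) B(+x-y) C(-x-y) D(-x+y) -> centre, yaw of plate
    c=pts.mean(0); v=(pts[0]+pts[3]-pts[1]-pts[2]); return c, np.degrees(np.arctan2(-v[0],v[1]))
E
python3 - <<'E'
from h import *
np.set_printoptions(precision=4,suppress=True)
T=vision.camera_model("top");S=vision.camera_model("side")
o=lambda a,x,y:np.array(a)/5+[x,y]-0.4
hc=o([(90,131),(265,81),(297,192),(121,243)],210,225); hs=o([(138,250),(93,80),(234,69),(292,237)],290,225)
X=tri(T,hc,S,hs);print("cover",X,fit(X[:,:2]),X[:,2].mean())
print("bar",tri(T,o([(192,161)],210,225),S,o([(193,130)],290,225)))
print("cover z.009",fit(atz(T,hc,.009)))
rt=o([(68,100),(295,38),(342,197),(117,262)],305,215); rs=o([(120,185),(75,47),(240,38),(298,172)],285,150)
X=tri(T,rt,S,rs);print("box",X,fit(X[:,:2]))
bt=o([(97,118),(279,65),(314,180),(132,233)],305,215)
print("thr z.048",fit(atz(T,bt,.048)))
s=env.observe();print(Ro.from_rotvec(s['orientation']).as_matrix())
E
```

```text
cover [[0.4827 0.1712 0.0105]
 [0.5062 0.0786 0.0106]
 [0.4476 0.0633 0.0103]
 [0.4238 0.156  0.0099]] (array([0.4651, 0.1173]), np.float64(14.313822433248388)) 0.010326566321323703
bar [[0.4651 0.1167 0.0239]]
cover z.009 (array([0.4655, 0.1174]), np.float64(14.488441152247868))
box [[ 0.517  -0.0649  0.0476]
 [ 0.5463 -0.1803  0.0497]
 [ 0.4643 -0.2003  0.0507]
 [ 0.4348 -0.0867  0.0482]] (array([ 0.4906, -0.133 ]), np.float64(14.39973946528108))
thr z.048 (array([ 0.4911, -0.1333]), np.float64(14.667582446327744))
[[-0.9506  0.3106 -0.0007]
 [ 0.3106  0.9506 -0.0013]
 [ 0.0003 -0.0015 -1.    ]]
```

```bash
cat >> h.py <<'E'
def plan(p,yaw,n,g):  # straight move to TCP p, tool pointing down, tool y at world angle yaw (deg)
    s=env.observe(); R0=Ro.from_rotvec(s['orientation']); y=np.radians(yaw)
    Y=np.array([np.cos(y),np.sin(y),0]);Z=np.array([0,0,-1.]);R1=Ro.from_matrix(np.c_[np.cross(Y,Z),Y,Z])
    w=(R0.inv()*R1).as_rotvec(degrees=True); d=(np.array(p)-s['tcp_pos'])*100/n
    print("turn",np.round(w,2),"dist mm",np.round(d*n*10,1),"t",round(s['time_s'],2))
    for i in range(n):
        R=R0*Ro.from_rotvec(w*i/n,degrees=True)
        print(g,*np.round(R.inv().apply(d),2),*np.round(w/n,2),end="; ")
    print()
E
python3 -c "
from h import *
plan([.465,.1173,.12],14.4,16,120)"
```

```text
turn [-9.000e-02  3.000e-02  5.751e+01] dist mm [ 263.3 -500.2 -124.4] t 0.15
120 -2.54 -2.46 0.78 -0.01 0.0 3.59; 120 -2.68 -2.3 0.78 -0.01 0.0 3.59; 120 -2.82 -2.12 0.78 -0.01 0.0 3.59; 120 -2.95 -1.94 0.78 -0.01 0.0 3.59; 120 -3.07 -1.75 0.78 -0.01 0.0 3.59; 120 -3.17 -1.56 0.78 -0.01 0.0 3.59; 120 -3.26 -1.36 0.78 -0.01 0.0 3.59; 120 -3.34 -1.15 0.78 -0.01 0.0 3.59; 120 -3.41 -0.94 0.78 -0.01 0.0 3.59; 120 -3.46 -0.72 0.78 -0.01 0.0 3.59; 120 -3.5 -0.5 0.78 -0.01 0.0 3.59; 120 -3.52 -0.28 0.78 -0.01 0.0 3.59; 120 -3.53 -0.06 0.78 -0.01 0.0 3.59; 120 -3.53 0.16 0.78 -0.01 0.0 3.59; 120 -3.51 0.38 0.78 -0.01 0.0 3.59; 120 -3.48 0.6 0.78 -0.01 0.0 3.59;
```

{"name": "step_arm", "arguments": {"motion": "120 -2.54 -2.46 0 0 0 3.6; 120 -2.68 -2.3 0 0 0 3.6; 120 -2.82 -2.12 0 0 0 3.6; 120 -2.95 -1.94 0 0 0 3.6; 120 -3.07 -1.75 0 0 0 3.6; 120 -3.17 -1.56 0 0 0 3.6; 120 -3.26 -1.36 0 0 0 3.6; 120 -3.34 -1.15 0 0 0 3.6"}}

```text
time_s: 0.82
tcp_pos: [0.3336, 0.3661, 0.2451]
orientation: [-1.254, -2.88, 0.0]
contact_force: [0.2, 0.0, 1.6]
gripper_width: 0.0454
finger_force: 0.0
```

{"name": "step_arm", "arguments": {"motion": "120 -3.41 -0.94 0 0 0 3.6; 120 -3.46 -0.72 0.5 0 0 3.6; 120 -3.5 -0.5 1 0 0 3.6; 120 -3.52 -0.28 1 0 0 3.6; 120 -3.53 -0.06 1 0 0 3.6; 120 -3.53 0.16 1 0 0 3.6; 120 -3.51 0.38 1 0 0 3.6; 120 -3.48 0.6 1 0 0 3.5"}}

```text
time_s: 1.48
tcp_pos: [0.4652, 0.1159, 0.1798]
orientation: [1.929, 2.479, 0.0]
contact_force: [0.8, 0.5, 0.4]
gripper_width: 0.0453
finger_force: 0.0
```

{"name": "step_arm", "arguments": {"motion": "120 0 0 0 0 0 0; 120 0 0 0 0 0 0"}}

```text
time_s: 1.65
tcp_pos: [0.4649, 0.1162, 0.1795]
orientation: [-1.928, -2.478, 0.002]
contact_force: [0.4, 0.6, -1.2]
gripper_width: 0.0453
finger_force: 0.0
```

```bash
python3 - <<'E'
from h import *
plan([.465,.1173,.12],14.4,3,120)
m=vision.camera_model("wrist");im=vision.snapshot("wrist"); cv2.imwrite("pics/w1.png",cv2.resize(im,(784,588),interpolation=cv2.INTER_CUBIC))
np.savez("w1",P=P(m),**m); print(env.observe()['gripper_width'])
E
```

```text
turn [-0.1  -0.04 -0.18] dist mm [  0.1   1.1 -59.5] t 1.65
120 0.03 0.02 1.98 -0.03 -0.01 -0.06; 120 0.03 0.01 1.98 -0.03 -0.01 -0.06; 120 0.03 0.01 1.98 -0.03 -0.01 -0.06; 
0.04487737533819764
```

View pics/w1.png

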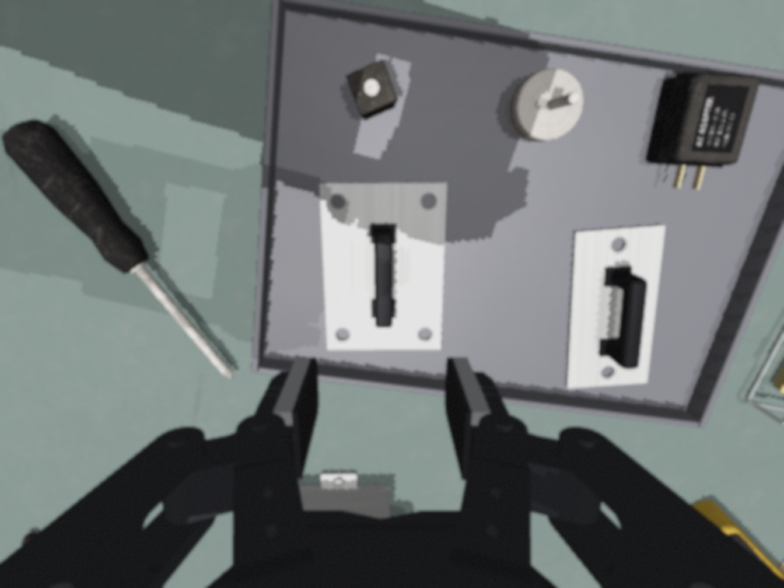

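The wrist view shows the cover holes at (338,202), (429,201), (425,334) and (342,334), with the bar centred at about (384,273). The fingers are clear of everything.

```bash
python3 - <<'E'
from h import *
np.set_printoptions(precision=4,suppress=True)
W=np.load("w1.npz"); k=lambda a:(np.array(a,float)+.5)/1.4-.5
h=atz(W,k([(429,201),(425,334),(342,334),(338,202)]),.009); print(h,fit(h))
T=vision.camera_model("top"); o=np.array([(192,161)])/5+[209.6,224.6]
print("bar top",tri(T,o,W,k([(384,272)])), atz(W,k([(384,233),(384,272),(384,313)]),.039))
hc=np.array([(90,131),(265,81),(297,192),(121,243)])/5+[209.6,224.6]
print("holes2",tri(T,hc,W,k([(429,201),(425,334),(342,334),(338,202)])))
E
```

```text
[[0.4844 0.1709]
 [0.5082 0.0776]
 [0.4491 0.0626]
 [0.4255 0.1552]] (array([0.4668, 0.1166]), np.float64(14.305055941215603))
bar top [[0.4663 0.1175 0.0159]] [[0.4592 0.1475]
 [0.4653 0.1235]
 [0.4721 0.0967]]
holes2 [[0.4832 0.1709 0.0138]
 [0.507  0.0786 0.0122]
 [0.4485 0.0633 0.0106]
 [0.4248 0.1557 0.0122]]
```

The bar's ends, at about 233 and 327 px, fit a top height of 39 mm, which agrees with the text. Next I descend to z = 0.029 and close.

{"name": "step_arm", "arguments": {"motion": "120 0.04 0.06 3 0 0 0; 120 0.03 0.06 3 0 0 0; 120 0 0 3 0 0 0; 120 0 0 3 0 0 0; 120 0 0 2 0 0 0; 120 0 0 1.05 0 0 0; 120 0 0 0 0 0 0; 255 0 0 0 0 0 0"}}

```text
time_s: 2.37
tcp_pos: [0.4661, 0.1193, 0.0304]
orientation: [1.923, 2.484, 0.001]
contact_force: [-0.3, 0.6, -0.3]
gripper_width: 0.0343
finger_force: 0.0
```

{"name": "step_arm", "arguments": {"motion": "255 0 0 0 0 0 0; 255 0 0 0 0 0 0; 255 0 0 0 0 0 0; 255 0 0 0 0 0 0; 255 0 0 0 0 0 0; 255 0 0 0 0 0 0"}}

```text
time_s: 2.87
tcp_pos: [0.4675, 0.1188, 0.0317]
orientation: [1.924, 2.48, 0.004]
contact_force: [-2.0, 0.7, 7.4]
gripper_width: 0.0107
finger_force: 60.9
```

{"name": "step_arm", "arguments": {"motion": "255 0 0 -0.5 0 0 0; 255 0 0 -1 0 0 0; 255 0 0 -2 0 0 0; 255 0 0 -2.5 0 0 0; 255 0 0 -2.5 0 0 0; 255 0 0 -1.5 0 0 0; 255 0 0 0 0 0 0"}}

```text
time_s: 3.45
tcp_pos: [0.4685, 0.1186, 0.1343]
orientation: [1.921, 2.477, 0.008]
contact_force: [1.0, -0.3, -0.4]
gripper_width: 0.0109
finger_force: 59.7
```

```bash
python3 - <<'E'
from h import *
plan([.4908,-.1333,.13],14.5,10,255)
s=env.observe();print(s['contact_force'],s['moment'],s['gripper_width'],s['finger_force'])
E
```

```text
turn [ 0.47  0.12 -0.09] dist mm [  22.3 -251.9   -4.3] t 3.45
255 -2.5 -0.41 0.04 0.05 0.01 -0.01; 255 -2.49 -0.41 0.04 0.05 0.01 -0.01; 255 -2.49 -0.41 0.04 0.05 0.01 -0.01; 255 -2.49 -0.41 0.04 0.05 0.01 -0.01; 255 -2.49 -0.41 0.04 0.05 0.01 -0.01; 255 -2.49 -0.41 0.04 0.05 0.01 -0.01; 255 -2.49 -0.41 0.04 0.05 0.01 -0.01; 255 -2.49 -0.41 0.04 0.05 0.01 -0.01; 255 -2.49 -0.41 0.04 0.05 0.01 -0.01; 255 -2.49 -0.41 0.04 0.05 0.01 -0.01; 
[ 0.97499134 -0.25520815 -0.44462937] [ 0.02928155 -0.06341111  0.02238815] 0.010917956883975951 59.73978817462921
```

{"name": "step_arm", "arguments": {"motion": "255 -1 -0.2 0 0 0 0; 255 -2 -0.4 0 0 0 0; 255 -3.2 -0.5 0 0 0 0; 255 -3.2 -0.5 0 0 0 0; 255 -3.2 -0.5 0 0 0 0; 255 -3.2 -0.5 0 0 0 0; 255 -3.2 -0.5 0 0 0 0; 255 -3 -0.5 0 0 0 0"}}

```text
time_s: 4.12
tcp_pos: [0.4842, -0.1054, 0.1279]
orientation: [-1.924, -2.479, 0.002]
contact_force: [0.2, 0.5, -2.0]
gripper_width: 0.0109
finger_force: 59.7
```

{"name": "step_arm", "arguments": {"motion": "255 -2 -0.3 0 0 0 0; 255 -1 -0.2 0 0 0 0; 255 0 0 0 0 0 0; 255 0 0 0 0 0 0; 255 0 0 0 0 0 0"}}

```text
time_s: 4.53
tcp_pos: [0.4876, -0.1326, 0.1289]
orientation: [-1.923, -2.482, 0.0]
contact_force: [0.9, 0.4, -2.7]
gripper_width: 0.0106
finger_force: 59.7
```

```bash
python3 - <<'E'
from h import *
plan([.4908,-.1333,.13],14.5,1,255)
ims={}
for n in ["wrist","top","side"]:
    ims[n]=(vision.camera_model(n),vision.snapshot(n)); cv2.imwrite(f"pics/{n}2.png",ims[n][1])
np.savez("w2",**ims["wrist"][0])
c=lambda im,x,y,w,h,k: cv2.resize(im[y:y+h,x:x+w],(int(w*k),int(h*k)),interpolation=cv2.INTER_CUBIC)
w=c(ims["wrist"][1],150,80,240,340,600/340)
t=c(ims["top"][1],290,190,110,90,300/90);s=c(ims["side"][1],265,115,110,90,300/90)
cv2.imwrite("pics/m2.png",np.hstack([w,np.vstack([t,s])]));print(w.shape,t.shape)
E
```

```text
turn [-0.08 -0.09 -0.04] dist mm [ 3.2 -0.7  1.1] t 4.53
255 -0.15 0.29 -0.11 -0.08 -0.09 -0.04; 
(600, 423, 3) (300, 366, 3)
```

View pics/m2.png

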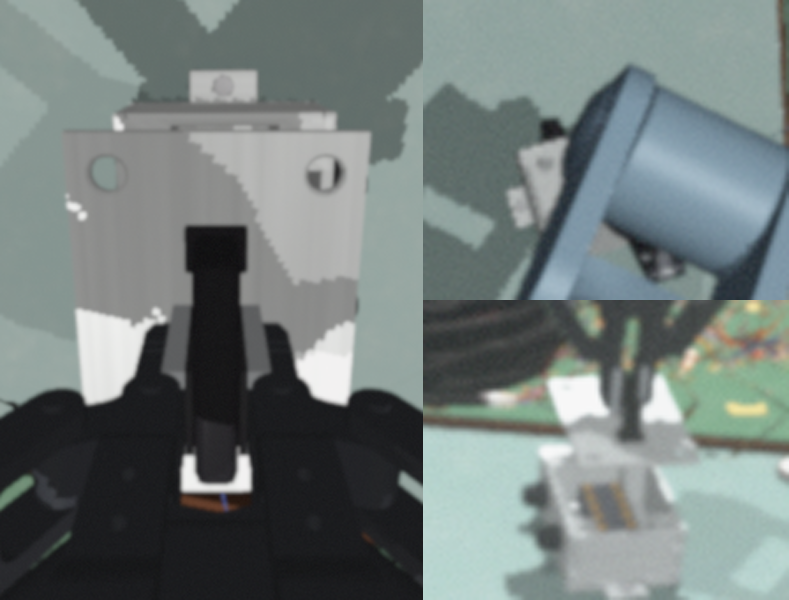

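The cover is held level and square in the gripper over the box. In the wrist crop its far holes are at (109,173) and (325,173), and its plate corners at (64,131), (371,130), (85,405) and (349,404). I work out its pose in the gripper from these.

```bash
cat >> h.py <<'E'
def coverpose(W,pix,obj):
    K=np.array([[W['fx'],0,W['cx']],[0,W['fy'],W['cy']],[0,0,1.]])
    ok,r,t=cv2.solvePnP(np.array(obj,float),np.array(pix,float),K,None,flags=cv2.SOLVEPNP_SQPNP)
    ok,r,t=cv2.solvePnP(np.array(obj,float),np.array(pix,float),K,None,r,t,True)
    e=cv2.projectPoints(np.array(obj,float),r,t,K,None)[0][:,0]-pix
    Rw=W['R'].T@Ro.from_rotvec(r[:,0]).as_matrix(); pw=W['R'].T@(t[:,0]-W['t'])
    return Rw,pw,e
E
python3 - <<'E'
from h import *
np.set_printoptions(precision=4,suppress=True)
W=np.load("w2.npz"); k=600/340
px=(np.array([(109,173),(325,173),(64,131),(371,130),(85,405),(349,404)])+.5)/k-.5+[150,80]
# wrist image right=+x, up=+y
ob=np.array([(-30.4,48,4),(30.4,48,4),(-42,60,4),(42,60,4),(-42,-60,4),(42,-60,4)])/1e3
R,p,e=coverpose(W,px,ob); print(p,"\n",R,"\n",e)
s=env.observe(); Rt=Ro.from_rotvec(s['orientation']).as_matrix()
print("yaw",np.degrees(np.arctan2(R[1,0],R[0,0])),"tilt deg",np.degrees(R[:2,2]),"tcp",s['tcp_pos'],"off tool",Rt.T@(p-s['tcp_pos']))
print("toolyaw",np.degrees(np.arctan2(Rt[1,1],Rt[0,1])))
E
```

```text
[ 0.4879 -0.1293  0.0874] 
 [[ 0.968  -0.2361  0.0852]
 [ 0.251   0.917  -0.3101]
 [-0.0049  0.3216  0.9469]] 
 [[ -0.7984  -1.6825]
 [  1.0953  -1.9536]
 [ -3.1669  -0.1908]
 [  2.8722   0.0178]
 [ 14.0922   2.619 ]
 [-14.0815   2.7797]]
yaw 14.535012342796172 tilt deg [  4.8795 -17.7697] tcp [ 0.4882 -0.1326  0.1295] off tool [0.0032 0.0006 0.0422]
toolyaw 14.502938532534182
```

The lower corners are hidden by the fingers, so those two points only lie on the plate's side edges. The near edge does show between the fingers, at row 492. I refit with these constraints.

```bash
python3 - <<'E'
from h import *
from scipy.optimize import least_squares
np.set_printoptions(precision=4,suppress=True)
W=np.load("w2.npz"); k=600/340; c=lambda a:(np.array(a,float)+.5)/k-.5+[150,80]
s=env.observe(); Rt=Ro.from_rotvec(s['orientation']).as_matrix()
B=np.c_[Rt[:,1],Rt[:,0],-Rt[:,2]]  # cover axes if square in the gripper
K=np.array([[W['fx'],0,W['cx']],[0,W['fy'],W['cy']],[0,0,1.]])
def pr(q,o):
    R=B@Ro.from_rotvec(q[3:]).as_matrix(); X=(R@(np.array(o,float).T/1e3)).T+q[:3]
    x=(X@W['R'].T+W['t'])@K.T; return x[:,:2]/x[:,2:]
def line(q,a,b,p):
    a,b=pr(q,[a,b]); d=(b-a)/np.linalg.norm(b-a); v=p-a; return d[0]*v[1]-d[1]*v[0]
def f(q):
    r=[(pr(q,[(-30.4,48,3),(30.4,48,3)])-c([(109,173),(325,173)])).ravel(),(pr(q,[(-42,60,4),(42,60,4)])-c([(64,131),(371,130)])).ravel()]
    L=[line(q,(-42,60,4),(-42,-60,4),c((80,350))),line(q,(-42,60,4),(-42,-60,4),c((84,400))),line(q,(42,60,4),(42,-60,4),c((352,350))),line(q,(42,60,4),(42,-60,4),c((349,400))),line(q,(-42,-60,4),(42,-60,4),c((217,492)))]
    return np.r_[np.concatenate(r),L]
q=least_squares(f,np.r_[s['tcp_pos']-[0,0,.025],0,0,0],x_scale=[.01]*3+[.1]*3).x
print(q[:3],"rot deg",np.degrees(q[3:]),"\n",f(q),"off tool",Rt.T@(q[:3]-s['tcp_pos']))
E
```

```text
[ 0.4892 -0.1344  0.1023] rot deg [-0.9633  1.3487 -0.1948] 
 [ 0.1959  0.1583  0.1141 -0.0876 -0.2049 -0.2665 -0.3299  0.2454  0.0442
 -0.0996  0.4439 -0.1295  0.0875] off tool [-0.002   0.0005  0.0273]
```

{"name": "step_arm", "arguments": {"motion": "255 0.07 0.21 0.5 0 0 0; 255 0 0 1 0 0 0; 255 0 0 1 0 0 0; 255 0 0 0.8 0 0 0; 255 0 0 0.5 0 0 0; 255 0 0 0.3 0 0 0; 255 0 0 0 0 0 0; 255 0 0 0 0 0 0"}}

```text
time_s: 5.35
tcp_pos: [0.4903, -0.1327, 0.0887]
orientation: [-1.925, -2.482, 0.0]
contact_force: [-0.3, 0.8, -1.4]
gripper_width: 0.0105
finger_force: 59.7
```

```bash
python3 - <<'E'
from h import *
s=env.observe();print(s['tcp_pos'],s['orientation'],s['contact_force'])
ims={}
for n in ["wrist","side"]:
    ims[n]=(vision.camera_model(n),vision.snapshot(n)); cv2.imwrite(f"pics/{n}3.png",ims[n][1])
np.savez("w3",**ims["wrist"][0])
c=lambda im,x,y,w,h,k: cv2.resize(im[y:y+h,x:x+w],(int(w*k),int(h*k)),interpolation=cv2.INTER_CUBIC)
w=c(ims["wrist"][1],170,115,200,75,4); s=c(ims["side"][1],270,125,100,75,4)
cv2.imwrite("pics/m3.png",np.vstack([w,np.hstack([s,c(ims["wrist"][1],170,170,200,150,2)])]))
E
```

```text
[ 0.49026309 -0.1326675   0.08869311] [-1.92539744e+00 -2.48223546e+00  3.97034858e-05] [-0.30489811  0.82489224 -1.41763892]
```

View pics/m3.png

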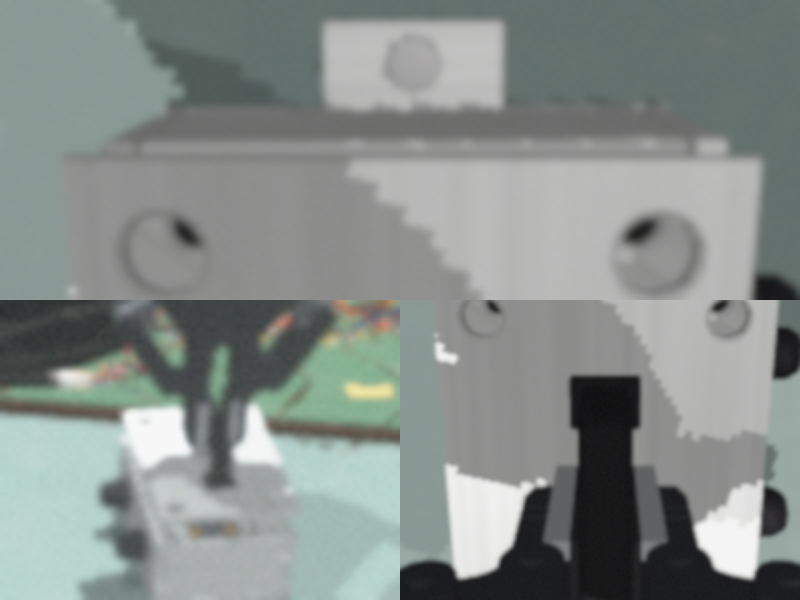

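Black parts of the threads show through both far holes. They are at (188,232) in the left hole, centred (164,250), and at (640,231) in the right hole, centred (658,253). I compare these with the model's prediction.

```bash
python3 - <<'E'
from h import *
np.set_printoptions(precision=4,suppress=True)
W=np.load("w3.npz"); c=lambda a:(np.array(a,float)+.5)/4-.5+[170,115]; ci=lambda p:(np.array(p)-[170,115]+.5)*4-.5
s=env.observe(); Rt=Ro.from_rotvec(s['orientation']).as_matrix()
p=P(W)
def pj(X): x=np.c_[X,np.ones(len(X))]@p.T; return ci(x[:,:2]/x[:,2:])
A=np.radians(14.5);Rz=np.array([[np.cos(A),-np.sin(A)],[np.sin(A),np.cos(A)]])
def pts(cen,loc,z): return np.c_[(np.array(loc)/1e3)@Rz.T+cen, np.full(len(loc),z)]
H=[(-30.4,48),(30.4,48)]
zt=s['tcp_pos'][2]-.0273+.004
for z in (zt-.001,zt,zt+.001):
    h=atz(W,c([(164,250),(658,253)]),z); m=h.mean(0); cc=m-Rz@[0,.048]
    print("plate top z",z,"cover centre",cc,"spacing",np.linalg.norm(h[1]-h[0]),"yaw",np.degrees(np.arctan2(*(h[1]-h[0])[::-1])))
B=np.array([.4909,-.1332])
print("pred threads",pj(pts(B,H,.048)),"box corners",pj(pts(B,[(-42,60),(42,60)],.048)))
print("thread radius px",pj(pts(B,[(-30.4,51),(-27.4,48)],.048))-pj(pts(B,[(-30.4,48)]*2,.048)))
cor=atz(W,c([(105,153),(730,153)]),.048);print("corner obs",cor,np.linalg.norm(cor[1]-cor[0]),"centre",cor.mean(0)-Rz@[0,.06])
print("camera",-W['R'].T@W['t'])
g=cv2.imread("pics/wrist3.png")[115:190,170:370]; g=cv2.resize(g,None,fx=4,fy=4,interpolation=cv2.INTER_CUBIC)
cv2.imwrite("pics/z3.png",np.hstack([cv2.resize(g[190:300,100:230],(472,400),interpolation=cv2.INTER_CUBIC)[:,:390],cv2.resize(g[190:300,595:725],(472,400),interpolation=cv2.INTER_CUBIC)[:,:400]]))
E
```

```text
plate top z 0.06493592170164356 cover centre [ 0.4916 -0.1342] spacing 0.06104646374303474 yaw 14.039489066863416
plate top z 0.06593592170164356 cover centre [ 0.4916 -0.134 ] spacing 0.06064720096137457 yaw 14.039489066863435
plate top z 0.06693592170164356 cover centre [ 0.4915 -0.1338] spacing 0.06024793817971434 yaw 14.039489066863457
pred threads [[184.4042 218.2141]
 [630.9759 217.384 ]] box corners [[ 92.3739 129.1031]
 [722.6108 127.8911]]
thread radius px [[ -1.2379 -21.9655]
 [ 22.0281  -0.0409]]
corner obs [[ 0.4374 -0.0883]
 [ 0.5186 -0.0675]] 0.08378509250962561 centre [ 0.493 -0.136]
camera [ 0.4717 -0.0568  0.2178]
```

View pics/z3.png

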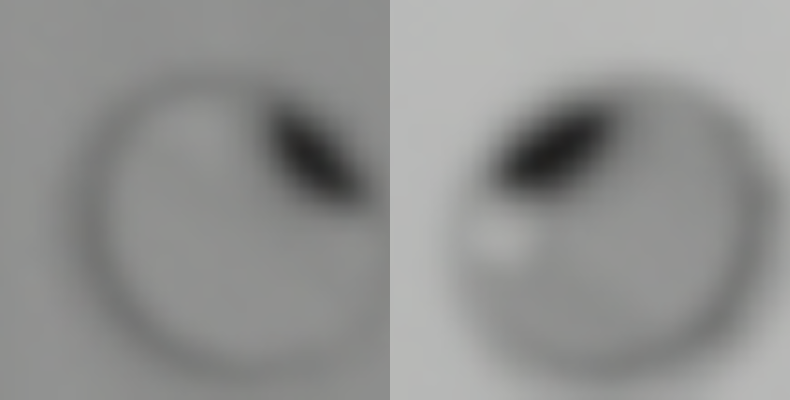

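The wrist view gives the cover at (0.4916, -0.1340) and the threads at about (0.4919, -0.1338), with 0.3–0.5° of yaw between them. I make a small trim and the last few mm of descent, then look once more.

{"name": "step_arm", "arguments": {"motion": "255 0.02 0.03 0.15 0 0 -0.3; 255 0 0 0.15 0 0 0; 255 0 0 0.07 0 0 0; 255 0 0 0 0 0 0; 255 0 0 0 0 0 0; 255 0 0 0 0 0 0"}}

```text
time_s: 5.95
tcp_pos: [0.4905, -0.1323, 0.0851]
orientation: [1.919, 2.487, -0.0]
contact_force: [-0.9, -0.0, -1.8]
gripper_width: 0.0106
finger_force: 59.7
```

```bash
python3 - <<'E'
from h import *
ims={}
for n in ["wrist","side"]:
    ims[n]=(vision.camera_model(n),vision.snapshot(n)); cv2.imwrite(f"pics/{n}4.png",ims[n][1])
np.savez("w4",**ims["wrist"][0])
s=env.observe();print(s['tcp_pos'],s['orientation'],s['contact_force'])
c=lambda im,x,y,w,h,k: cv2.resize(im[y:y+h,x:x+w],(int(w*k),int(h*k)),interpolation=cv2.INTER_CUBIC)
w=ims["wrist"][1]
cv2.imwrite("pics/m4.png",np.hstack([c(w,170,120,200,240,2.5),np.vstack([c(w,190,155,40,27,7.5)[:200],c(w,315,155,40,27,7.5)[:200],c(ims["side"][1],280,140,75,50,4)[:200]])]))
E
```

```text
[ 0.49051401 -0.1323352   0.08513753] [1.91872207e+00 2.48742333e+00 2.16264484e-05] [ 0.36228205 -0.03061286 -2.26391397]
```

View pics/m4.png

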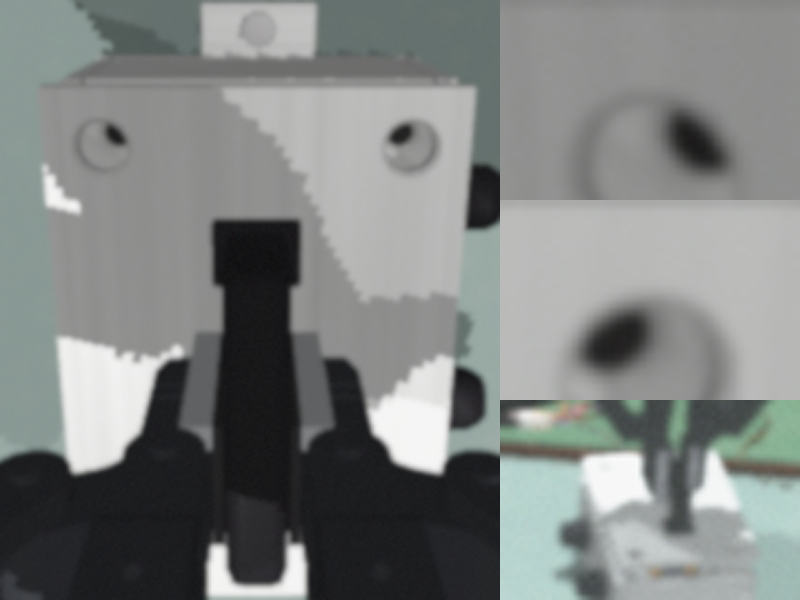

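Both threads show evenly through the two far holes, and there is a gap. I check the numbers against perfect alignment.

```bash
python3 - <<'E'
from h import *
np.set_printoptions(precision=4,suppress=True)
W=np.load("w4.npz"); p=P(W); zu=.0851-.0270
hp=(np.array([(103,145),(411,146)])+.5)/2.5-.5+[170,120]
h=atz(W,hp,zu+.004); print("spacing",np.linalg.norm(h[1]-h[0]),"yaw",np.degrees(np.arctan2(*(h[1]-h[0])[::-1])),"holes",h)
g=cv2.imread("pics/wrist4.png",0).astype(float)
for i,X in enumerate(h):
    a=np.linspace(0,2*np.pi,72)
    def circ(c,r,z):
        Q=np.c_[c[0]+r*np.cos(a),c[1]+r*np.sin(a),np.full(72,z),np.ones(72)]@p.T; return (Q[:,:2]/Q[:,2:]).astype(np.float32)
    x0,y0=np.round(hp[i]).astype(int)-12; k=8
    sub=cv2.resize(g[y0:y0+24,x0:x0+24],None,fx=k,fy=k,interpolation=cv2.INTER_CUBIC)
    def mask(c,r,z):
        m=np.zeros(sub.shape,np.uint8); cv2.fillPoly(m,[np.round((circ(c,r,z)-[x0,y0]+.5)*k).astype(np.int32)],1); return m
    top,bot=mask(X,.005,zu+.004),mask(X,.005,zu)
    best=[]
    for dx in np.arange(-4,4.1,.25):
        for dy in np.arange(-4,4.1,.25):
            m=(mask(X+np.array([dx,dy])/1e3,.003,.048)&top&bot).astype(np.float32)
            if m.sum()<50: continue
            m=cv2.GaussianBlur(m,(0,0),5); best.append((np.corrcoef(m[top>0],-sub[top>0])[0,1],dx,dy))
    print(i,"thread - hole (mm, world):",sorted(best)[-4:])
E
```

```text
spacing 0.06062958867612301 yaw 14.508418324253338 holes [[ 0.4503 -0.0951]
 [ 0.509  -0.0799]]
0 thread - hole (mm, world): [(np.float64(0.9316231713722621), np.float64(0.75), np.float64(0.0)), (np.float64(0.9339017162923733), np.float64(0.75), np.float64(0.25)), (np.float64(0.9339907419754887), np.float64(0.5), np.float64(0.0)), (np.float64(0.9355559953598221), np.float64(0.5), np.float64(0.25))]
1 thread - hole (mm, world): [(np.float64(0.9331963860287344), np.float64(-0.25), np.float64(0.25)), (np.float64(0.9344494984463247), np.float64(0.0), np.float64(0.25)), (np.float64(0.9369471672098788), np.float64(-0.25), np.float64(0.5)), (np.float64(0.9383846143472316), np.float64(0.0), np.float64(0.5))]
```

The threads and cover holes agree to about 0.5 mm, the yaw matches, and the gap is about 10 mm. I'm handing in.

```bash
python3 -c "
from rig import env
print(env.hand_in())"
```

```text
the job is handed in; nothing more can be done
None
```

The job is handed in with the four-hole cover held still about 10 mm above the box rim. The two holes the wrist camera could see line up with their threads to about 0.5 mm. The other two were hidden and follow from the matching yaw, and the only tilt estimate was rough, at 1–2°.

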